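Refill the cobalt sugar jar through the funnel

TASK

Lift the steel scoop with its five amber sugar lumps by the walnut handle and tip the lumps through the wide funnel into the cobalt glass jar, so that all five end up inside the jar. Leave the jar and the funnel in it standing where they are, leave the other things on the counter alone, and lay the empty scoop back down flat on its cork mat.

Things in the scene. Friction and masses are not known exactly. Their poses are not given: they have to be found in the camera images.
- scoop: Steel scoop, 0.2 kg, flat on the mat. Origin: underside, centre of the pan (x -54 to 42 mm, 54 mm wide, floor 2.5 mm thick, side walls 27 mm, rear wall 30 mm high); front (own -x) open, floor rising over the last 32 mm to a lip 8 mm above the underside. Walnut handle along own +x, x 52 to 152 mm, 20 mm wide, 16 mm high, axis 26 mm above the underside. z up.
- scoop_grip (a point): Point on the scoop's handle axis 75 mm behind the scoop's origin (own x = +75 mm, z = 26 mm), a good place to grip across the handle; axes as the scoop's.
- scoop_lip (a point): Middle of the scoop's open front lip, over which the lumps are poured (own x = -54 mm, z = 8 mm); axes as the scoop's.
- lump0: Amber rock-sugar lump, a rounded block 16 x 16 x 15 mm, 10 g; origin at its centre. Starts in the scoop's pan.
- lump1: Amber rock-sugar lump, a rounded block 16 x 16 x 15 mm, 10 g; origin at its centre. Starts in the scoop's pan.
- lump2: Amber rock-sugar lump, a rounded block 16 x 16 x 15 mm, 10 g; origin at its centre. Starts in the scoop's pan.
- lump3: Amber rock-sugar lump, a rounded block 16 x 16 x 15 mm, 10 g; origin at its centre. Starts in the scoop's pan.
- lump4: Amber rock-sugar lump, a rounded block 16 x 16 x 15 mm, 10 g; origin at its centre. Starts in the scoop's pan.
- jar: Open jar of cobalt blue glass, about 0.45 kg, 90 mm high, 84 mm in diameter below (to 58 mm height), narrowing to a neck 70 mm outside and 60 mm inside; floor 6 mm thick. Origin: centre of its underside, z up. Loose on the counter.
- funnel: Wide bright-metal funnel standing loose in the jar's neck, 76 mm high, 0.16 kg: mouth 130 mm outside, 124 mm inside, sloping to a spout 54 mm outside, 48 mm inside. A flat collar 78 mm across, 20 mm above the spout's end, rests on the jar's rim. Origin: centre of the spout's lower end (70 mm above the jar's origin), z up.
- funnel_mouth (a point): Centre of the funnel's mouth, in the plane of its top rim, 76 mm above the funnel's origin and 146 mm above the counter.
- mat: Fixed cork mat on the counter, 220 mm (x) by 140 mm (y), 4 mm thick; origin at the centre of its underside.
- cups: Bystander: stack of three white demitasse cups, 64 mm in diameter, about 124 mm high; origin at the underside's centre.
- portafilter: Bystander: steel portafilter, basket 74 mm in diameter and 36 mm high with origin under its centre, walnut handle reaching 177 mm along its own +y.
- tamper: Bystander: dark steel tamper, 58 mm in diameter, 82 mm high; origin at the underside's centre.
- jar_lid: Bystander: the jar's dark screw-top lid, 74 mm in diameter, 16 mm high, lying on the counter; origin at the underside's centre.
- spoon: Bystander: walnut-handled spoon, 150 mm long, lying along its own x.
Mind the look-alikes: they are no part of the job. Leave any red or yellow look-alike of the funnel alone.

How it is judged:
On the way, in this order (a step that is already met when the one before it is completed fails the run):
1. the scoop is lifted clear of the counter with all five lumps still in it (height (world z) of scoop_grip above 0.1 m and distance between each of lump0, lump1, lump2, lump3, lump4 and scoop below 0.06 m), for 0.2 s.
2. the scoop is tipped over the funnel (angle between scoop's own z axis and vertical above 0.35 rad and height (world z) of scoop above 0.12 m and horizontal distance between any of scoop_lip, scoop and funnel_mouth below 0.08 m), for 0.05 s.
3. all five lumps have dropped through the funnel into the jar (z of lump0 in the frame of jar between 0 and 0.062 m and horizontal distance between each of lump0, lump1, lump2, lump3, lump4 and jar below 0.04 m and z of lump1 in the frame of jar between 0 and 0.062 m and z of lump2 in the frame of jar between 0 and 0.062 m and z of lump3 in the frame of jar between 0 and 0.062 m and z of lump4 in the frame of jar between 0 and 0.062 m and z of funnel in the frame of jar between 0.062 and 0.078 m and angle between funnel's own z axis and vertical below 0.15 rad), for 0.2 s.
At the end, for the whole second after the job is handed in: All five lumps lie in the jar below the spout (centres under 62 mm); jar upright (0.1 rad), moved under 40 mm; funnel still seated in its neck (8 mm, 0.15 rad); scoop at rest, flat (0.12 rad) on the cork mat, its pan's centre within the mat's outline, underside within 6 mm of the mat (all of step 3 and angle between jar's own z axis and vertical below 0.1 rad and distance of jar from where it was at the start of the episode below 0.04 m and linear speed of each of jar, scoop below 0.02 m/s and x of scoop in the frame of mat between -0.11 and 0.11 m and y of scoop in the frame of mat between -0.07 and 0.07 m and z of scoop in the frame of mat below 0.01 m and angle between scoop's own z axis and vertical below 0.12 rad); the robot touches nothing.
It fails at once if the cups, portafilter, tamper, jar lid or spoon is pushed more than 30 mm (distance of any of cups, portafilter, tamper, jar_lid, spoon from where it was at the start of the episode above 0.03 m).
It fails at once if the funnel is taken out of the jar (z of funnel in the frame of jar above 0.1 m).
It fails at once if the jar is tipped over (angle between jar's own z axis and vertical above 0.5 rad).
It also fails if it takes over 58 s, if anything falls off the work surface, if the arm or the gripper's body presses on something with over 40 N, if the wrist force passes 120 N, or if a joint passes its speed limit or range.

ROBOT

A 6-joint arm with a two-finger parallel gripper is mounted at the origin on the work surface. World frame = base frame: x ahead of the robot, y to its left, z up, the work surface at z = 0. Lengths are in m, angles in rad, forces in N, time in s.
With the tool pointing down it reaches from about 0.35 to 0.85 m from the base axis. Payload 8.1 kg.
Tool frame: the origin (TCP) lies at the very end of the fingers, on their centre line; the grasp point (between the pads) lies 19 mm behind it; z points along the fingers, y is the line along which they close (so a half turn about z gives the same grasp; the last joint's range is limited). The gripper opens to 93 mm and grips with 3 to 60 N. Pads are 15 mm wide; open, the fingers measure 128 mm over their backs; the gripper's body (75 mm by 188 mm) begins 65 mm behind the grasp point.
Start: joints at [1.162, 0.13, 1.488, -0, 1.523, -0.085], TCP at [0.191, 0.569, 0.219] pointing down, gripper open.
Joint ranges: [-2.96, 2.96], [-0.89, 2.26], [0.02, 2.5], [-1.34, 4.48], [0, 2.73], [-2.66, 2.66]. Speed limits (rad/s): [2.39, 2.39, 2.79, 3.14, 3.14, 3.14].

INTERFACE

Orientations are given as a rotation vector (axis times angle).
In Python, from plant import robot, imaging gives the robot as it stands.
- The arm moves only by the tool jog_arm, never from a script. Its argument "rows" is a list of rows, each a list of 2 entries, a list of its own where there are three numbers: the shift along the tool's x, y, z each as a share of 0.2 m, from -1 to 1, then the turn, a rotation vector about the tool's x, y, z each as a share of pi/2 rad, from -1 to 1. A call has 1 to 5 rows; each row is the pose to reach, as a shift and turn from the pose commanded when the call began, along the tool's axes at that moment; what a row does not reach only later rows make up. A row lasts 1/10 s, in which the tool goes at most 50 mm and 8.59 degrees, less where a joint would pass 70% of its speed; a pose out of reach is approached as far as the arm can. A call with a number of a shift or a turn outside -1 to 1 is refused whole. A call with a gripper value outside its range is refused whole. "hand" is the closure, from -1 (fully open) to 1 (shut), set as the call begins (left out, the last holds). The fingers move at their own pace and stop on an object; "squeeze" is the grip in N (left out, the last holds). Time passes only in rows, so rows that repeat a pose let the fingers close. It gives the time, the measured TCP pose, the force, the opening and the grip force at its end, in the units of the state.
- robot.read_state(): the state, without advancing time (a new reading comes with each control period).
- imaging.read_camera(name): name is "scene" or "side" or "wrist"; returns a dict with "frame" (480x640x3 uint8, red, green, blue), "vertical_fov" (degrees; the focal length in pixels is half the picture's height over the tangent of half this angle, whatever the lens; pixels are square), "cx", "cy" (the principal point, pixels), "R" (3x3) and "t" (3): a world point X has camera coordinates R X + t. Camera axes: x right, y down, z forward; pixel columns grow to the right and rows downward; lengths in m; the calibration is good to about 2 mm. The wrist camera is an equidistant fisheye: a pixel r from the principal point sees the ray r / f radians off the axis. A picture is of the moment at which its call begins. There is no depth.
- robot.close_job(): hands the job in; it is judged then, once.
The state is a dict: "t": time; "q": joint angles; "dq": joint speeds; "joint_torque": joint torques, N m; "tool_pos": TCP position; "orientation": TCP orientation; "force": force on the tool from outside, world axes, zero at the start; "wrist_torque": the same for the moment, N m; "opening": finger opening in m; "gripper_force": force on a finger pad.
Only numpy, scipy, OpenCV 4.12 (cv2) and the standard library are available. Lean on these libraries where they do the work, as an engineer would, in place of code of your own. Each camera call takes 0.05 s, during which the arm holds its last target. There are 200 camera calls.

## Working session

There is one attempt and no reset: what is moved stays moved. The work goes in short steps, Python scripts to look and compute and a tool call to move; the robot and the scene stay as the last step left them, time stands still between calls to the robot, and variables do not carry over. Pictures are saved under pics/ and viewed, at most 10 in all, crops included, and the job is handed in when it is done.

Besides the shell and the picture viewer there is one more tool, called after "Emit:" by a JSON object that holds its "method" and its "body", one argument or row to a line. jog_arm: Moves the arm, as the interface text tells. Its arguments: {"type":"object","properties":{"rows":{"type":"array"},"hand":{"type":"number"},"squeeze":{"type":"number"}},"required":["rows"]}

```bash
mkdir -p pics; ls; python3 - <<'E'
from plant import robot, imaging
import cv2
for n in ("scene","side"):
    c=imaging.read_camera(n); cv2.imwrite(f"pics/{n}0.png",c["frame"][:,:,::-1])
    print(n,c["vertical_fov"],c["cx"],c["cy"],c["R"],c["t"])
s=robot.read_state();print(s)
E
```

```text
pics
scene 49.8147146441823 318.1789999188257 239.87332052014685 [[-0.52086739  0.85350694  0.01493513]
 [ 0.67024459  0.41973817 -0.61203926]
 [-0.5286486  -0.3087811  -0.79068634]] [ 0.20578445 -0.27209019  1.60514648]
side 50.004698274060694 320.67504126339 233.99878688757488 [[ 0.93654475 -0.35043979  0.0087111 ]
 [-0.18957856 -0.52723529 -0.82830122]
 [ 0.2948625   0.77408972 -0.56021532]] [-0.45353523  0.22186218  1.00694987]
{'t': 0.1, 'q': array([ 1.16155553e+00,  1.31075552e-01,  1.48918903e+00, -2.63555421e-05,
        1.52299239e+00, -8.53797598e-02]), 'dq': array([-0.00087756, -0.00240559, -0.00058005, -0.00058561,  0.00028565,
       -0.00031404]), 'joint_torque': array([ 9.70500514e-04, -5.61346900e+01, -4.93092871e+01,  7.71202636e-02,
        2.93617754e-02, -6.00202657e-05]), 'tool_pos': array([0.19070662, 0.56833723, 0.21768813]), 'orientation': array([-5.06435688e-01, -3.10011636e+00,  2.54458528e-03]), 'force': array([-0.7941528 ,  0.2785682 , -0.55161529]), 'wrist_torque': array([ 0.01423077, -0.03107627, -0.00543221]), 'gripper_force': 0.0, 'opening': 0.09320835896346366}
```

View pics/scene0.png

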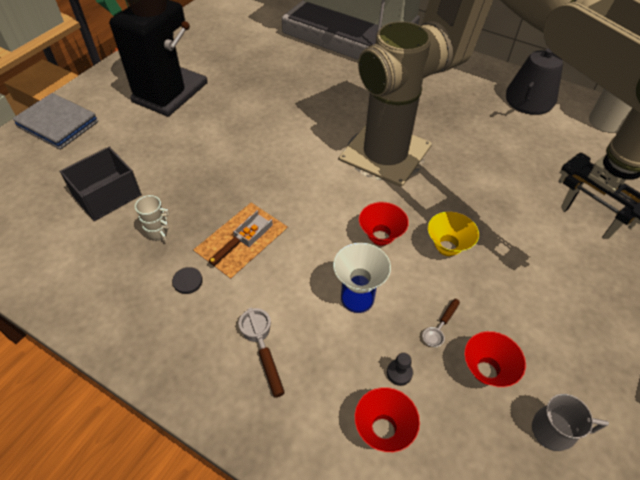

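View pics/side0.png

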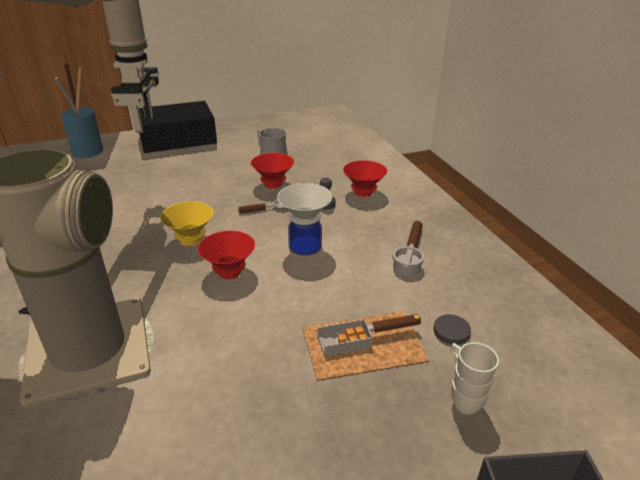

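Candidates (scene): white/bright-metal funnel in the blue jar (361,268). Red ones are at (383,223), (495,358) and (387,420), and a yellow one at (452,233). Only the bright one stands in the cobalt jar, so it fits. The scoop is on the cork mat at (240,237), with its handle to the lower left. In the side view the funnel is at (304,200) and the scoop at (365,335). I'll confirm with a crop.

```bash
cat > h.py <<'E'
import numpy as np, cv2
from plant import robot, imaging
from scipy.spatial.transform import Rotation as Ro
def cam(n):
    c=imaging.read_camera(n); c["f"]=240/np.tan(np.radians(c["vertical_fov"])/2)
    c["hsv"]=cv2.cvtColor(c["frame"],cv2.COLOR_RGB2HSV); return c
def onplane(c,px,z):
    px=np.atleast_2d(px).astype(float)
    d=np.c_[(px[:,0]-c["cx"])/c["f"],(px[:,1]-c["cy"])/c["f"],np.ones(len(px))]@c["R"]
    o=-c["R"].T@c["t"]
    return o+d*((z-o[2])/d[:,2])[:,None]
def proj(c,X):
    p=np.atleast_2d(X)@c["R"].T+c["t"]; return np.c_[c["f"]*p[:,0]/p[:,2]+c["cx"],c["f"]*p[:,1]/p[:,2]+c["cy"]]
def mask(c,lo,hi,box):
    m=cv2.inRange(c["hsv"],np.array(lo),np.array(hi)); k=np.zeros_like(m); x0,y0,x1,y1=box
    k[y0:y1,x0:x1]=m[y0:y1,x0:x1]; return k
def big(m):
    cs,_=cv2.findContours(m,cv2.RETR_EXTERNAL,cv2.CHAIN_APPROX_NONE); return max(cs,key=cv2.contourArea)[:,0,:]
E
python3 - <<'E'
from h import *
a=cam("scene");b=cam("side")
A=cv2.resize(a["frame"][190:320,185:405],None,fx=3.6,fy=3.6,interpolation=cv2.INTER_CUBIC)
cv2.imwrite("pics/cropA.png",A[:,:,::-1])
B=cv2.resize(b["frame"][180:390,260:500],None,fx=2.8,fy=2.8,interpolation=cv2.INTER_CUBIC)
cv2.imwrite("pics/cropB.png",B[:,:,::-1])
for p in [(222,253),(230,244),(250,228),(245,233),(200,250)]: print("scene",p,a["hsv"][p[1],p[0]])
for p in [(400,324),(360,335),(330,362),(304,192)]: print("side",p,b["hsv"][p[1],p[0]])
E
```

```text
scene (222, 253) [ 10 201  89]
scene (230, 244) [ 11 201  90]
scene (250, 228) [ 12 152 136]
scene (245, 233) [ 12 198 117]
scene (200, 250) [ 15 172 214]
side (400, 324) [  8 159  69]
side (360, 335) [ 15 188 210]
side (330, 362) [ 14 147 184]
side (304, 192) [ 20  49 182]
```

View pics/cropA.png

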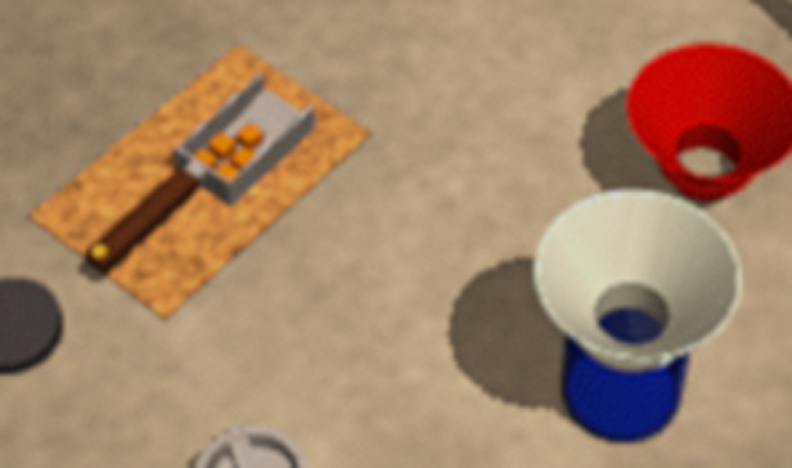

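View pics/cropB.png

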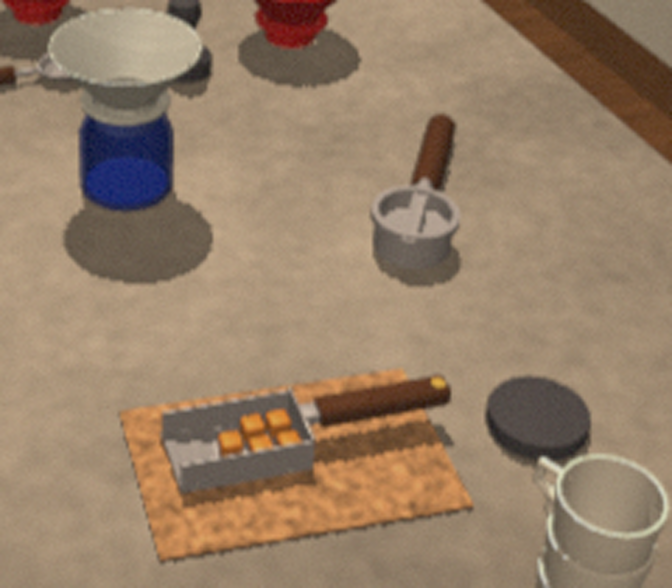

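```bash
python3 - <<'E'
from h import *
a=cam("scene");b=cam("side")
def handle(c,box):
    m=mask(c,(3,100,25),(16,255,125),box); k=big(cv2.morphologyEx(m,cv2.MORPH_OPEN,np.ones((3,3))))
    vx,vy,x0,y0=cv2.fitLine(k,cv2.DIST_L2,0,.01,.01).ravel(); return k
for n,c,box in (("scene",a,(200,232,243,270)),("side",b,(360,310,425,340))):
    k=handle(c,box); P=onplane(c,k,.030)[:,:2]
    (cx,cy),(w,h),ang=cv2.minAreaRect((P*1000).astype(np.float32)); print(n,"handle ctr",cx,cy,w,h,ang,k.min(0),k.max(0))
    m=cv2.fitLine((P*1000).astype(np.float32),cv2.DIST_L2,0,.01,.01).ravel(); print("dir",np.degrees(np.arctan2(m[1],m[0])))
# mouth
for n,c,box in (("scene",a,(330,240,395,300)),("side",b,(272,184,336,226))):
    m=mask(c,(0,0,120),(40,75,255),box)
# rim: hand points from crops (left,right,top,bottom extremes of mouth ellipse)
A=lambda x,y:(185+x/3.6,190+y/3.6); B=lambda x,y:(260+x/2.8,180+y/2.8)
for c,pts in ((a,[A(534,270),A(741,278),A(640,190),A(640,366)]),(b,[B(47,48),B(203,46),B(125,11),B(125,83)])):
    P=onplane(c,pts,.146)[:,:2]; print("mouth",P.round(4).tolist(),P.mean(0))
# jar base & neck, mat corners, scoop features
print("mat scene",onplane(a,[A(30,215),A(238,44),A(371,133),A(165,320)],.004)[:,:2].round(3).tolist())
print("mat side",onplane(b,[B(120,410),B(405,370),B(472,507),B(160,560)],.004)[:,:2].round(3).tolist())
print("handle end scene",onplane(a,A(100,250),.030),"side",onplane(b,B(439,384),.030))
print("rear wall top corners scene",onplane(a,[A(176,153),A(234,186)],.034),"side",onplane(b,[B(296,393),B(312,440)],.034))
print("front wall corners (z .031) scene",onplane(a,[A(263,76),A(314,108)],.031),"side",onplane(b,[B(163,412),B(183,462)],.031))
print("cups top side",onplane(b,B(614,495),.124),"scene",onplane(a,(149,203),.124))
print("lid",onplane(a,(187,279),.016),onplane(b,B(538,415),.016))
print("lumps z~.015",onplane(a,[A(222,145),A(249,133),A(205,157),A(242,155),A(228,170)],.02))
E
```

```text
scene handle ctr 580.0277099609375 -169.22003173828125 25.55681037902832 103.53085327148438 87.26446533203125 [211 236] [239 265]
dir -0.70271856
side handle ctr 580.8272094726562 -171.82054138183594 29.102750778198242 97.53260040283203 83.804443359375 [373 315] [419 331]
dir -5.3538804
mouth [[0.5435, 0.128], [0.4802, 0.2407], [0.4528, 0.1542], [0.5705, 0.2178]] [0.51173857 0.1851761 ]
mouth [[0.4459, 0.1951], [0.5704, 0.1543], [0.5286, 0.2343], [0.4891, 0.1199]] [0.50850828 0.17590302]
mat scene [[0.608, -0.255], [0.391, -0.225], [0.411, -0.087], [0.629, -0.116]]
mat side [[0.411, -0.092], [0.627, -0.126], [0.606, -0.262], [0.391, -0.232]]
handle end scene [[ 0.61825818 -0.17714946  0.03      ]] side [[ 0.62770313 -0.1714832   0.03      ]]
rear wall top corners scene [[ 0.5223669  -0.18247866  0.034     ]
 [ 0.52458498 -0.12876816  0.034     ]] side [[ 0.52449229 -0.1483143   0.034     ]
 [ 0.51550448 -0.19416433  0.034     ]]
front wall corners (z .031) scene [[ 0.42604554 -0.1736822   0.031     ]
 [ 0.43159581 -0.12311379  0.031     ]] side [[ 0.42981802 -0.13088698  0.031     ]
 [ 0.4260137  -0.18023382  0.031     ]]
cups top side [[ 0.61742171 -0.37224561  0.124     ]] scene [[ 0.61138239 -0.36773738  0.124     ]]
lid [[ 0.69258281 -0.2019369   0.016     ]] [[ 0.68774808 -0.21168306  0.016     ]]
lumps z~.015 [[ 0.49010944 -0.16632161  0.02      ]
 [ 0.4701357  -0.15609618  0.02      ]
 [ 0.50595984 -0.17019659  0.02      ]
 [ 0.48994639 -0.14819821  0.02      ]
 [ 0.5068351  -0.1486299   0.02      ]]
```

```bash
cat >> h.py <<'E'
def R_t(yaw,tilt=0):  # scoop own +x at world yaw deg, tipped front-down by tilt deg; tool x=front
    y=np.radians(yaw); X=np.array([-np.cos(y),-np.sin(y),0]); Z=np.array([0,0,-1.]); Y=np.cross(Z,X)
    return np.c_[X,Y,Z]@Ro.from_rotvec([0,-np.radians(tilt),0]).as_matrix()
def go(pos,R):
    s=robot.read_state(); R0=Ro.from_rotvec(s["orientation"]).as_matrix()
    print("t",s["t"],"pos",s["tool_pos"].round(4),"shift",(R0.T@(np.array(pos)-s["tool_pos"])/.2).round(3),"turn",(Ro.from_matrix(R0.T@R).as_rotvec()/(np.pi/2)).round(3))
E
python3 -c "
from h import *
go([.56,-.17,.24],R_t(-5))"
```

```text
t 0.3 pos [0.1908 0.5687 0.2183] shift [-2.925 -2.914 -0.107] turn [-0.    -0.    -0.151]
```

Emit:
{"method": "jog_arm", "body": {
  "rows": [
    [[-0.73,-0.73,-0.03],[0,0,0]],
    [[-0.73,-0.73,-0.03],[0,0,0]],
    [[-0.73,-0.73,-0.03],[0,0,0]],
    [[-0.73,-0.73,-0.03],[0,0,0]],
    [[-0.73,-0.73,-0.03],[0,0,0]]
  ],
  "hand": -1
}}

```text
t: 0.8
tool_pos: [0.2848, 0.3803, 0.2249]
orientation: [0.512, 3.098, -0.001]
force: [0.3, 0.2, -0.9]
opening: 0.0931
gripper_force: 0.0
```

Emit:
{"method": "jog_arm", "body": {
  "rows": [
    [[-0.73,-0.73,-0.03],[0,0,0]],
    [[-0.73,-0.73,-0.03],[0,0,0]],
    [[-0.73,-0.73,-0.03],[0,0,0]],
    [[-0.73,-0.73,-0.03],[0,0,0]],
    [[-0.73,-0.73,-0.03],[0,0,0]]
  ]
}}

```text
t: 1.3
tool_pos: [0.3768, 0.1954, 0.231]
orientation: [0.514, 3.098, -0.001]
force: [0.1, 0.6, 0.5]
opening: 0.0929
gripper_force: 0.0
```

Emit:
{"method": "jog_arm", "body": {
  "rows": [
    [[-0.73,-0.73,-0.03],[0,0,0]],
    [[-0.73,-0.73,-0.03],[0,0,0]],
    [[-0.73,-0.73,-0.03],[0,0,0]],
    [[-0.73,-0.73,-0.03],[0,0,0]],
    [[-0.73,-0.73,-0.03],[0,0,0]]
  ]
}}

```text
t: 1.8
tool_pos: [0.4685, 0.0108, 0.2366]
orientation: [0.513, 3.099, -0.002]
force: [0.6, 0.5, 0.3]
opening: 0.0932
gripper_force: 0.0
```

Emit:
{"method": "jog_arm", "body": {
  "rows": [
    [[-0.73,-0.73,-0.02],[0,0,0]],
    [[-0.73,-0.73,-0.02],[0,0,0]],
    [[-0.73,-0.73,-0.02],[0,0,-0.05]],
    [[-0.73,-0.73,-0.02],[0,0,-0.1]],
    [[-0.73,-0.73,-0.02],[0,0,-0.151]]
  ]
}}

```text
t: 2.3
tool_pos: [0.5602, -0.1736, 0.2392]
orientation: [-0.135, -3.138, 0.0]
force: [-0.4, 0.2, -0.1]
opening: 0.0929
gripper_force: 0.0
```

```bash
python3 - <<'E'
from h import *
go([.56,-.17,.24],R_t(-5))
c=cam("wrist"); cv2.imwrite("pics/w1.png",c["frame"][:,:,::-1])
print(c["vertical_fov"],c["cx"],c["cy"],c["R"],c["t"],-c["R"].T@c["t"])
E
```

```text
t 2.3 pos [ 0.5602 -0.1736  0.2392] shift [ 0.003  0.018 -0.004] turn [-0.    -0.001  0.001]
65.70646984690485 317.813844184564 236.08197992657858 [[ 0.0859352   0.99630021 -0.00101111]
 [ 0.9627322  -0.08277851  0.25747706]
 [ 0.25644075 -0.02309977 -0.96628388]] [ 0.12504358 -0.5888463   0.26279691] [ 0.48876381 -0.16725422  0.40567726]
```

View pics/w1.png

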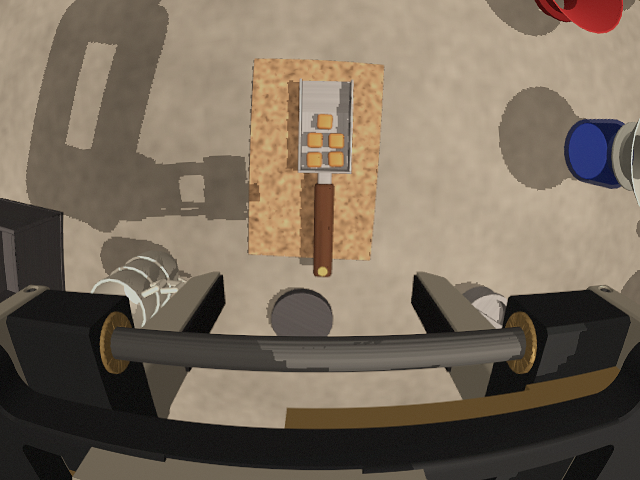

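The wrist view shows the scoop: pan from (300,81) to (352,172), handle from (325,183) to (322,275), five lumps around (325,142). The jar is at the right, around (590,152).

```bash
cat >> h.py <<'E'
def wplane(c,px,z):
    px=np.atleast_2d(px).astype(float); u=(px-[c["cx"],c["cy"]])/c["f"]; r=np.linalg.norm(u,axis=1)
    k=np.where(r>1e-9,np.sin(r)/np.maximum(r,1e-9),1)
    d=np.c_[u*k[:,None],np.cos(r)]@c["R"]; o=-c["R"].T@c["t"]
    return (o+d*((z-o[2])/d[:,2])[:,None])[:,:2]
E
python3 - <<'E'
from h import *
c=cam("wrist")
m=mask(c,(3,100,25),(16,255,125),(305,178,345,280)); m=cv2.morphologyEx(m,cv2.MORPH_OPEN,np.ones((3,3)))
k=big(m); P=wplane(c,k,.034)*1000; print(k.min(0),k.max(0))
print("handle rect",cv2.minAreaRect(P.astype(np.float32)))
L=cv2.fitLine(P.astype(np.float32),cv2.DIST_L2,0,.01,.01).ravel(); print(np.degrees(np.arctan2(L[1],L[0])),L[2:])
print("knob",wplane(c,(322,272),.030))
print("rear wall inner top",wplane(c,[(300,170),(352,170)],.033),"front",wplane(c,[(300,81),(352,81)],.031))
print("mat",wplane(c,[(253,58),(384,65),(370,261),(248,253)],.004))
print("lumps",wplane(c,[(325,121),(315,140),(336,140),(314,159),(336,159)],.021))
a=cam("scene")
print("jar base blue? scene", wplane(c,(590,152),.006))
E
```

```text
[305 184] [332 276]
handle rect ((582.1815185546875, -173.78050231933594), (27.346691131591797, 98.36305236816406), 84.95706939697266)
-2.7823339 [ 580.0943  -172.74545]
knob [[ 0.62842321 -0.17344393]]
rear wall inner top [[ 0.5175987  -0.18690428]
 [ 0.52167189 -0.13488868]] front [[ 0.42768022 -0.17945337]
 [ 0.43153518 -0.12791847]]
mat [[ 0.39165899 -0.22881208]
 [ 0.41093651 -0.08893174]
 [ 0.62938947 -0.11791773]
 [ 0.60859623 -0.25672397]]
lumps [[ 0.46999403 -0.15778762]
 [ 0.48880773 -0.16955844]
 [ 0.49046809 -0.14810459]
 [ 0.50835137 -0.17218949]
 [ 0.51011972 -0.14959498]]
jar base blue? scene [[0.5102964  0.18655006]]
```

```bash
python3 - <<'E'
from h import *
go([.5535,-.166,.012],R_t(-5.5))
E
```

```text
t 2.45 pos [ 0.5591 -0.1696  0.24  ] shift [0.028 0.014 1.14 ] turn [ 0.001 -0.001  0.005]
```

Emit:
{"method": "jog_arm", "body": {
  "rows": [
    [[0.028,0.014,0.25],[0,0,0.005]],
    [[0.028,0.014,0.5],[0,0,0.005]],
    [[0.028,0.014,0.7],[0,0,0.005]],
    [[0.028,0.014,0.8],[0,0,0.005]],
    [[0.028,0.014,0.8],[0,0,0.005]]
  ]
}}

```text
t: 2.95
tool_pos: [0.5505, -0.164, 0.0768]
orientation: [-0.148, -3.131, -0.004]
force: [-0.3, -0.4, 0.1]
opening: 0.0932
gripper_force: 0.0
```

Emit:
{"method": "jog_arm", "body": {
  "rows": [
    [[0,0,0.1],[0,0,0]],
    [[0,0,0.2],[0,0,0]],
    [[0,0,0.28],[0,0,0]],
    [[0,0,0.34],[0,0,0]],
    [[0,0,0.34],[0,0,0]]
  ]
}}

```text
t: 3.45
tool_pos: [0.5526, -0.1665, 0.0115]
orientation: [-0.148, -3.136, -0.001]
force: [-0.4, 1.1, 0.5]
opening: 0.0928
gripper_force: 0.0
```

```bash
python3 - <<'E'
from h import *
go([.5535,-.166,.012],R_t(-5.5))
c=cam("wrist"); cv2.imwrite("pics/w2.png",c["frame"][:,:,::-1])
E
```

```text
t 3.45 pos [ 0.5526 -0.1665  0.0115] shift [-0.004  0.003 -0.002] turn [ 0.    -0.001  0.001]
```

View pics/w2.png

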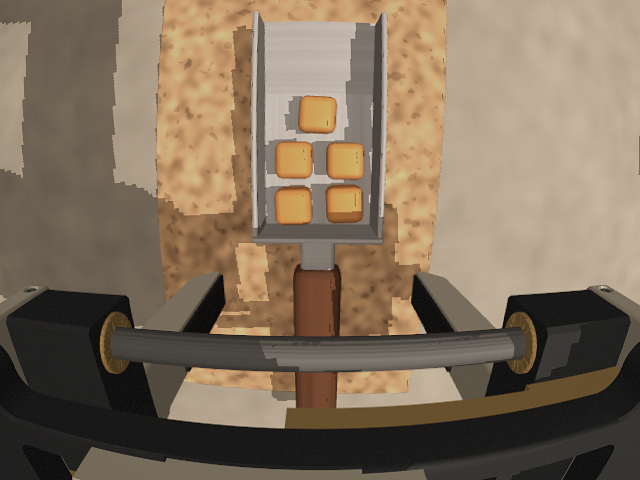

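The handle, from (318,265) downward, lies centred and parallel between the fingers, and all five lumps are in the pan. I'll close the gripper.

Emit:
{"method": "jog_arm", "body": {
  "rows": [
    [[0,0,0],[0,0,0]],
    [[0,0,0],[0,0,0]],
    [[0,0,0],[0,0,0]],
    [[0,0,0],[0,0,0]],
    [[0,0,0],[0,0,0]]
  ],
  "hand": 1,
  "squeeze": 55
}}

```text
t: 4.0
tool_pos: [0.5535, -0.1674, 0.0129]
orientation: [0.148, 3.138, -0.0]
force: [0.1, 0.1, -1.0]
opening: 0.0573
gripper_force: 0.0
```

Emit:
{"method": "jog_arm", "body": {
  "rows": [
    [[0,0,0],[0,0,0]],
    [[0,0,0],[0,0,0]],
    [[0,0,0],[0,0,0]],
    [[0,0,0],[0,0,0]],
    [[0,0,0],[0,0,0]]
  ]
}}

```text
t: 4.5
tool_pos: [0.5534, -0.1673, 0.0126]
orientation: [-0.148, -3.138, -0.0]
force: [0.6, -0.3, -0.8]
opening: 0.0194
gripper_force: 55.0
```

Emit:
{"method": "jog_arm", "body": {
  "rows": [
    [[0,0,-0.03],[0,0,0]],
    [[0,0,-0.08],[0,0.02,0]],
    [[0,0,-0.16],[0,0.04,0]],
    [[0,0,-0.25],[0,0.04,0]],
    [[0,0,-0.34],[0,0.04,0]]
  ]
}}

```text
t: 5.0
tool_pos: [0.5533, -0.1672, 0.0812]
orientation: [-0.145, -3.075, -0.005]
force: [0.7, -0.5, -2.2]
opening: 0.0196
gripper_force: 55.0
```

```bash
python3 - <<'E'
from h import *
go([.5535,-.166,.25],R_t(-5.5,-4))
c=cam("wrist"); b=cam("side")
im=np.hstack([cv2.resize(c["frame"],(400,300)),cv2.resize(b["frame"][180:390,240:520],(400,300),interpolation=cv2.INTER_CUBIC)])
cv2.imwrite("pics/l1.png",im[:,:,::-1])
E
```

```text
t 5.0 pos [ 0.5533 -0.1672  0.0812] shift [ 0.053  0.006 -0.843] turn [0.    0.004 0.001]
```

View pics/l1.png

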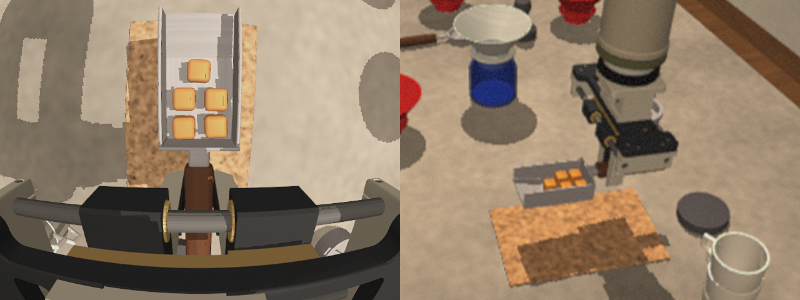

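The scoop is held level with all five lumps in it. I'll carry it to a point above and behind the funnel.

```bash
python3 - <<'E'
from h import *
go([.5533,-.167,.21],R_t(-5.5,-4)); go([.655,.170,.21],R_t(-5.5,-4))
E
```

```text
t 5.1 pos [ 0.5554 -0.1681  0.0837] shift [ 0.048  0.004 -0.63 ] turn [-0.001  0.007  0.001]
t 5.1 pos [ 0.5554 -0.1681  0.0837] shift [-0.299  1.729 -0.652] turn [-0.001  0.007  0.001]
```

Emit:
{"method": "jog_arm", "body": {
  "rows": [
    [[0.008,0,-0.1],[0,0,0]],
    [[0.018,0,-0.25],[0,0,0]],
    [[0.03,0,-0.4],[0,0,0]],
    [[0.04,0,-0.54],[0,0,0]],
    [[0.046,0,-0.63],[0,0,0]]
  ]
}}

```text
t: 5.6
tool_pos: [0.5525, -0.1674, 0.2085]
orientation: [-0.146, -3.077, -0.004]
force: [-0.4, -0.8, -2.5]
opening: 0.0198
gripper_force: 55.0
```

Emit:
{"method": "jog_arm", "body": {
  "rows": [
    [[-0.008,0.04,0],[0,0,0]],
    [[-0.02,0.1,0],[0,0,0]],
    [[-0.04,0.18,0],[0,0,0]],
    [[-0.06,0.27,0],[0,0,0]],
    [[-0.08,0.37,0],[0,0,0]]
  ]
}}

```text
t: 6.1
tool_pos: [0.5745, -0.093, 0.2036]
orientation: [-0.145, -3.072, -0.006]
force: [0.6, -0.5, -1.8]
opening: 0.0195
gripper_force: 55.0
```

Emit:
{"method": "jog_arm", "body": {
  "rows": [
    [[-0.02,0.1,0],[0,0,0]],
    [[-0.04,0.2,0],[0,0,0]],
    [[-0.06,0.3,0],[0,0,0]],
    [[-0.08,0.4,0],[0,0,0]],
    [[-0.1,0.5,0],[0,0,0]]
  ]
}}

```text
t: 6.6
tool_pos: [0.6036, 0.0052, 0.2023]
orientation: [-0.144, -3.072, -0.005]
force: [0.9, -0.1, -2.4]
opening: 0.0193
gripper_force: 55.0
```

Emit:
{"method": "jog_arm", "body": {
  "rows": [
    [[-0.02,0.1,0],[0,0,0]],
    [[-0.04,0.2,0],[0,0,0]],
    [[-0.06,0.3,0],[0,0,0]],
    [[-0.08,0.38,0],[0,0,0]],
    [[-0.09,0.45,0],[0,0,0]]
  ]
}}

```text
t: 7.1
tool_pos: [0.6302, 0.0925, 0.2019]
orientation: [-0.143, -3.073, -0.004]
force: [-0.6, 0.2, -2.7]
opening: 0.0195
gripper_force: 55.0
```

```bash
python3 - <<'E'
from h import *
go([.655,.170,.21],R_t(-5.5,-4))
c=cam("wrist"); b=cam("scene"); print(c["R"].tolist(),c["t"].tolist())
im=np.hstack([cv2.resize(c["frame"],(480,360)),cv2.resize(b["frame"][150:390,250:460],(315,360),interpolation=cv2.INTER_CUBIC)])
cv2.imwrite("pics/l2.png",im[:,:,::-1])
E
```

```text
t 7.1 pos [0.6302 0.0925 0.2019] shift [-0.084  0.397 -0.046] turn [-0.     0.003  0.002]
[[0.0930235400080964, 0.995663437195815, -0.0009699668960700308], [0.976526656920419, -0.09104544490489269, 0.19520864552038267], [0.1942737999015678, -0.019106197776834352, -0.9807612573293868]] [-0.15053448177137566, -0.6199565480192635, 0.2566887571869002]
```

View pics/l2.png

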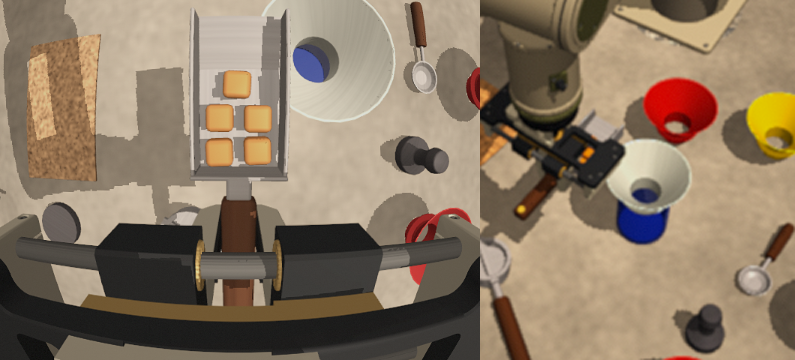

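The scoop is just short of the funnel and the lumps are in place. In the wrist view the funnel rim passes (395,50) and (335,121) on the half-size picture. I'll check my mouth-centre estimate with those.

```bash
python3 - <<'E'
from h import *
c=cam("wrist")
m=mask(c,(10,5,110),(45,70,255),(388,0,545,170)); m=cv2.morphologyEx(m,cv2.MORPH_OPEN,np.ones((5,5)))
k=big(m); P=wplane(c,k,.146); d=np.linalg.norm(P-[.5105,.182],axis=1)
P=P[(k[:,1]>5)&(k[:,0]>400)&(d>.055)&(d<.075)]
A=np.c_[2*P,np.ones(len(P))]; s=np.linalg.lstsq(A,(P**2).sum(1),rcond=None)[0]; print(len(P),s[:2],np.sqrt(s[2]+s[0]**2+s[1]**2))
m0=s[:2]; f=R_t(-5.5)[:2,0]
for th in (-4,20,40,60):
    L=.129*np.cos(np.radians(th)); tcp=np.r_[m0-f*(L+.02), .165+.129*np.sin(np.radians(max(th,0)))+(.02 if th<0 else 0)]
    print(th); go(tcp,R_t(-5.5,th))
E
```

```text
87 [-1.69166103  0.29652858] 2.2738453410932404
-4
t 7.25 pos [0.6304 0.0914 0.2028] shift [10.884 -0.058  0.786] turn [-0.     0.004  0.002]
20
t 7.25 pos [0.6304 0.0914 0.2028] shift [10.929 -0.058  0.668] turn [ 0.    -0.263  0.002]
40
t 7.25 pos [0.6304 0.0914 0.2028] shift [11.053 -0.058  0.481] turn [ 0.    -0.485  0.002]
60
t 7.25 pos [0.6304 0.0914 0.2028] shift [11.234 -0.057  0.349] turn [ 0.001 -0.707  0.002]
```

```bash
python3 - <<'E'
from h import *
c=cam("wrist")
h=np.array([(395,50),(333,121)])*4/3+.2
P=wplane(c,h,.146); m0=np.array([.5105,.182]); print(P, np.linalg.norm(P-m0,axis=1))
# circle radius 65 through both points, the centre nearest the estimate
q=P.mean(0); v=P[1]-P[0]; n=np.array([-v[1],v[0]])/np.linalg.norm(v); w=np.sqrt(.065**2-v@v/4)
print("ctr",q+n*w,q-n*w)
f=R_t(-5.5)[:2,0]
for th in (-4,20,40,60):
    L=.129*np.cos(np.radians(th)); tcp=np.r_[m0-f*(L+.02), .165+.129*np.sin(np.radians(max(th,0)))+(.02 if th<0 else 0)]
    print(th,tcp.round(4)); go(tcp,R_t(-5.5,th))
E
```

```text
[[0.51035306 0.24644449]
 [0.57442772 0.17678819]] [0.06444466 0.06413982]
ctr [0.57518575 0.24178377] [0.50959503 0.18144891]
-4 [0.6585 0.1677 0.185 ]
t 7.3 pos [0.6304 0.0906 0.2031] shift [-0.109  0.397  0.083] turn [-0.     0.004  0.001]
20 [0.6511 0.1685 0.2091]
t 7.3 pos [0.6304 0.0906 0.2031] shift [-0.064  0.397 -0.035] turn [-0.    -0.263  0.001]
40 [0.6288 0.1706 0.2479]
t 7.3 pos [0.6304 0.0906 0.2031] shift [ 0.06   0.398 -0.221] turn [ 0.    -0.485  0.001]
60 [0.5946 0.1739 0.2767]
t 7.3 pos [0.6304 0.0906 0.2031] shift [ 0.24   0.398 -0.354] turn [ 0.    -0.707  0.001]
```

Emit:
{"method": "jog_arm", "body": {
  "rows": [
    [[-0.02,0.08,0],[0,0,0]],
    [[-0.05,0.18,0.01],[0,0,0]],
    [[-0.07,0.28,0.02],[0,0,0]],
    [[-0.09,0.36,0.02],[0,0,0]],
    [[-0.1,0.397,0.02],[0,0,0]]
  ]
}}

```text
t: 7.8
tool_pos: [0.658, 0.1695, 0.198]
orientation: [-0.143, -3.075, -0.005]
force: [-0.1, -0.8, -1.6]
opening: 0.0195
gripper_force: 55.0
```

Emit:
{"method": "jog_arm", "body": {
  "rows": [
    [[0,0,0],[0,0,0]],
    [[0,0,0],[0,0,0]]
  ]
}}

```text
t: 8.0
tool_pos: [0.6578, 0.1674, 0.1983]
orientation: [-0.145, -3.075, -0.004]
force: [0.1, -0.5, -1.7]
opening: 0.0198
gripper_force: 55.0
```

```bash
python3 - <<'E'
from h import *
m0=np.array([.5105,.1817]); f=R_t(-5.5)[:2,0]
for th in (0,10,20,30,40,50,60):
    L=.129*np.cos(np.radians(th)); tcp=np.r_[m0-f*(L+.02), .172+.129*np.sin(np.radians(th))]
    print(th,tcp.round(3)); go(tcp,R_t(-5.5,th))
E
```

```text
0 [0.659 0.167 0.172]
t 8.0 pos [0.6578 0.1674 0.1983] shift [-0.013  0.001  0.131] turn [-0.    -0.04   0.001]
10 [0.657 0.168 0.194]
t 8.0 pos [0.6578 0.1674 0.1983] shift [0.003 0.001 0.02 ] turn [-0.    -0.151  0.001]
20 [0.651 0.168 0.216]
t 8.0 pos [0.6578 0.1674 0.1983] shift [ 0.039  0.001 -0.087] turn [-0.    -0.262  0.001]
30 [0.642 0.169 0.236]
t 8.0 pos [0.6578 0.1674 0.1983] shift [ 0.093  0.001 -0.186] turn [-0.    -0.373  0.001]
40 [0.629 0.17  0.255]
t 8.0 pos [0.6578 0.1674 0.1983] shift [ 0.163  0.001 -0.274] turn [ 0.    -0.485  0.001]
50 [0.613 0.172 0.271]
t 8.0 pos [0.6578 0.1674 0.1983] shift [ 0.248  0.001 -0.348] turn [ 0.    -0.596  0.001]
60 [0.595 0.174 0.284]
t 8.0 pos [0.6578 0.1674 0.1983] shift [ 0.344  0.001 -0.406] turn [ 0.    -0.707  0.001]
```

Emit:
{"method": "jog_arm", "body": {
  "rows": [
    [[-0.005,0,0.06],[0,-0.06,0]],
    [[0,0,0.03],[0,-0.13,0]],
    [[0.013,0,-0.02],[0,-0.19,0]],
    [[0.028,0,-0.06],[0,-0.235,0]],
    [[0.039,0,-0.087],[0,-0.262,0]]
  ]
}}

```text
t: 8.5
tool_pos: [0.6504, 0.1675, 0.2172]
orientation: [0.132, 2.787, -0.024]
force: [-0.4, 0.4, -2.2]
opening: 0.0195
gripper_force: 55.0
```

```bash
python3 - <<'E'
from h import *
m0=np.array([.5105,.1817]); f=R_t(-5.5)[:2,0]
for th in (25,30,35,40,45,50,60):
    L=.129*np.cos(np.radians(th)); tcp=np.r_[m0-f*(L+.02), .172+.129*np.sin(np.radians(th))]
    print(th,tcp.round(3)); go(tcp,R_t(-5.5,th))
E
```

```text
25 [0.647 0.169 0.227]
t 8.5 pos [0.6504 0.1675 0.2172] shift [ 0.001  0.003 -0.05 ] turn [ 0.    -0.054  0.001]
30 [0.642 0.169 0.236]
t 8.5 pos [0.6504 0.1675 0.2172] shift [ 0.008  0.004 -0.106] turn [ 0.    -0.109  0.001]
35 [0.636 0.17  0.246]
t 8.5 pos [0.6504 0.1675 0.2172] shift [ 0.021  0.004 -0.161] turn [ 0.    -0.165  0.001]
40 [0.629 0.17  0.255]
t 8.5 pos [0.6504 0.1675 0.2172] shift [ 0.037  0.004 -0.215] turn [ 0.    -0.22   0.001]
45 [0.621 0.171 0.263]
t 8.5 pos [0.6504 0.1675 0.2172] shift [ 0.059  0.004 -0.267] turn [ 0.    -0.276  0.001]
50 [0.613 0.172 0.271]
t 8.5 pos [0.6504 0.1675 0.2172] shift [ 0.084  0.004 -0.317] turn [ 0.    -0.331  0.001]
60 [0.595 0.174 0.284]
t 8.5 pos [0.6504 0.1675 0.2172] shift [ 0.149  0.004 -0.409] turn [ 0.    -0.443  0.001]
```

Emit:
{"method": "jog_arm", "body": {
  "rows": [
    [[0,0,-0.03],[0,-0.035,0]],
    [[0,0,-0.07],[0,-0.07,0]],
    [[0.008,0,-0.106],[0,-0.109,0]],
    [[0.015,0,-0.135],[0,-0.14,0]],
    [[0.021,0,-0.161],[0,-0.165,0]]
  ]
}}

```text
t: 9.0
tool_pos: [0.6355, 0.1687, 0.2452]
orientation: [0.121, 2.53, -0.038]
force: [-0.2, 1.0, -2.2]
opening: 0.0197
gripper_force: 55.0
```

Emit:
{"method": "jog_arm", "body": {
  "rows": [
    [[0,0,0],[0,0,0]],
    [[0,0,0],[0,0,0]],
    [[0,0,0],[0,0,0]],
    [[0,0,0],[0,0,0]],
    [[0,0,0],[0,0,0]]
  ]
}}

```text
t: 9.5
tool_pos: [0.6366, 0.1695, 0.245]
orientation: [0.12, 2.532, -0.038]
force: [0.2, -1.1, -1.7]
opening: 0.0196
gripper_force: 55.0
```

```bash
python3 - <<'E'
from h import *
m0=np.array([.5105,.1817]); f=R_t(-5.5)[:2,0]
for th in (40,45,50,60,65):
    L=.129*np.cos(np.radians(th)); tcp=np.r_[m0-f*(L+.02), .172+.129*np.sin(np.radians(th))]
    print(th,tcp.round(3)); go(tcp,R_t(-5.5,th))
c=cam("wrist"); b=cam("side")
im=np.hstack([cv2.resize(c["frame"],(480,360)),cv2.resize(b["frame"][100:310,220:404],(315,360),interpolation=cv2.INTER_CUBIC)])
cv2.imwrite("pics/l3.png",im[:,:,::-1])
E
```

```text
40 [0.629 0.17  0.255]
t 9.5 pos [0.6366 0.1695 0.245 ] shift [ 0.004  0.    -0.063] turn [ 0.    -0.058  0.001]
45 [0.621 0.171 0.263]
t 9.5 pos [0.6366 0.1695 0.245 ] shift [ 0.011  0.    -0.119] turn [ 0.    -0.113  0.001]
50 [0.613 0.172 0.271]
t 9.5 pos [0.6366 0.1695 0.245 ] shift [ 0.024  0.    -0.174] turn [ 0.    -0.169  0.001]
60 [0.595 0.174 0.284]
t 9.5 pos [0.6366 0.1695 0.245 ] shift [ 0.063  0.001 -0.279] turn [ 0.   -0.28  0.  ]
65 [0.585 0.175 0.289]
t 9.5 pos [0.6366 0.1695 0.245 ] shift [ 0.089  0.001 -0.329] turn [ 0.    -0.335  0.   ]
```

View pics/l3.png

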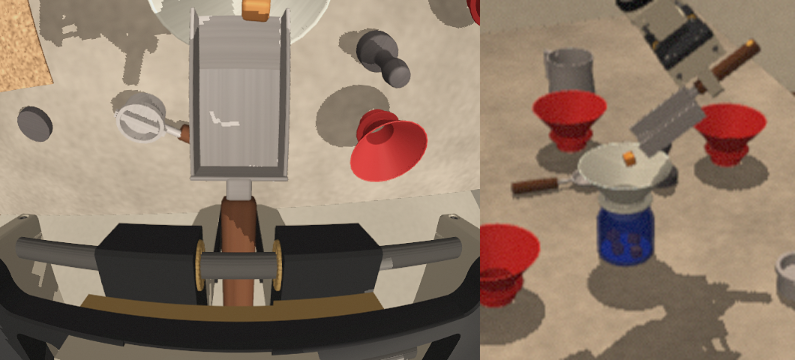

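The pan is empty. One lump is just dropping through the funnel at side (628,158), and the others are dark shapes in the jar at (625,243). I'll level the scoop while rising, then go back.

```bash
python3 - <<'E'
from h import *
go([.665,.168,.26],R_t(-5.5,0))
E
```

```text
t 9.6 pos [0.6364 0.1697 0.2449] shift [-0.16   0.005  0.02 ] turn [0.    0.387 0.001]
```

Emit:
{"method": "jog_arm", "body": {
  "rows": [
    [[-0.04,0,-0.01],[0,0.06,0]],
    [[-0.08,0,0],[0,0.14,0]],
    [[-0.11,0,0.01],[0,0.22,0]],
    [[-0.14,0,0.02],[0,0.3,0]],
    [[-0.16,0,0.02],[0,0.387,0]]
  ]
}}

```text
t: 10.1
tool_pos: [0.6656, 0.1672, 0.2616]
orientation: [-0.147, -3.136, -0.002]
force: [0.7, 0.4, -1.2]
opening: 0.0198
gripper_force: 55.0
```

```bash
python3 - <<'E'
from h import *
go([.665,.168,.26],R_t(-5.5,0)); go([.5535,-.167,.20],R_t(-5.5,0))
for n,box in (("scene",(290,180,460,330)),("side",(240,160,400,270))):
    c=cam(n); m=mask(c,(8,140,110),(25,255,255),box); print(n,m.sum()//255,cv2.connectedComponentsWithStats(m)[2][1:][:6])
    x0,y0,x1,y1=(270,180,340,270) if n=="side" else (330,240,395,315)
    cv2.imwrite(f"pics/j_{n}.png",c["frame"][y0:y1,x0:x1,::-1])
    v=mask(c,(105,120,0),(135,255,255),(x0,y0,x1,y1)); print("blue",v.sum()//255)
E
```

```text
t 10.1 pos [0.6656 0.1672 0.2616] shift [0.003 0.004 0.008] turn [ 0.001 -0.001  0.001]
t 10.1 pos [0.6656 0.1672 0.2616] shift [ 0.401 -1.716  0.307] turn [ 0.001 -0.001  0.001]
scene 744 [[427 211  33  45 660]
 [439 213   1   1   1]
 [441 212   1   1   1]
 [436 214   1   1   1]
 [431 217   2   2   2]
 [429 221   1   1   1]]
blue 540
side 0 []
blue 657
```

Emit:
{"method": "jog_arm", "body": {
  "rows": [
    [[0.02,-0.1,0],[0,0,0]],
    [[0.06,-0.26,0],[0,0,0]],
    [[0.1,-0.44,0],[0,0,0]],
    [[0.15,-0.64,0],[0,0,0]],
    [[0.2,-0.84,0],[0,0,0]]
  ]
}}

```text
t: 10.7
tool_pos: [0.6082, 0.0027, 0.2605]
orientation: [0.147, 3.134, -0.001]
force: [0.8, -1.1, -1.1]
opening: 0.0195
gripper_force: 55.0
```

Emit:
{"method": "jog_arm", "body": {
  "rows": [
    [[0.05,-0.2,0.05],[0,0,0]],
    [[0.1,-0.42,0.12],[0,0,0]],
    [[0.14,-0.62,0.2],[0,0,0]],
    [[0.18,-0.78,0.27],[0,0,0]],
    [[0.2,-0.87,0.3],[0,0,0]]
  ]
}}

```text
t: 11.2
tool_pos: [0.5508, -0.1679, 0.1988]
orientation: [0.151, 3.137, -0.003]
force: [0.3, 0.5, -2.8]
opening: 0.0193
gripper_force: 55.0
```

Emit:
{"method": "jog_arm", "body": {
  "rows": [
    [[0,0,0.1],[0,0,0]],
    [[0,0,0.3],[0,0,0]],
    [[0,0,0.5],[0,0,0]],
    [[0,0,0.65],[0,0,0]],
    [[0,0,0.7],[0,0,0]]
  ]
}}

```text
t: 11.7
tool_pos: [0.55, -0.1646, 0.0565]
orientation: [-0.147, -3.135, -0.001]
force: [-1.3, 1.0, -2.4]
opening: 0.0196
gripper_force: 55.0
```

```bash
python3 - <<'E'
from h import *
go([.5535,-.167,.014],R_t(-5.5,0)); print(robot.read_state()["q"])
E
```

```text
t 11.7 pos [ 0.55   -0.1646  0.0565] shift [-0.019 -0.01   0.213] turn [ 0.    -0.002  0.001]
[-3.79747424e-01  1.99986744e-01  1.71727021e+00 -5.49883141e-04
  1.22731741e+00 -1.85640076e+00]
```

Emit:
{"method": "jog_arm", "body": {
  "rows": [
    [[-0.01,-0.01,0.06],[0,0,0]],
    [[-0.02,-0.01,0.12],[0,0,0]],
    [[-0.02,-0.01,0.17],[0,0,0]],
    [[-0.02,-0.01,0.19],[0,0,0]],
    [[-0.02,-0.01,0.2],[0,0,0]]
  ]
}}

```text
t: 12.2
tool_pos: [0.5567, -0.1683, 0.0199]
orientation: [0.148, 3.138, -0.0]
force: [0.9, 1.1, -1.6]
opening: 0.0196
gripper_force: 55.0
```

Emit:
{"method": "jog_arm", "body": {
  "rows": [
    [[0,0,0.004],[0,0,0]],
    [[0,0,0.008],[0,0,0]],
    [[0,0,0.012],[0,0,0]],
    [[0,0,0.012],[0,0,0]],
    [[0,0,0.012],[0,0,0]]
  ]
}}

```text
t: 12.7
tool_pos: [0.5567, -0.1683, 0.0178]
orientation: [0.148, 3.138, -0.0]
force: [0.5, -0.4, -1.5]
opening: 0.0192
gripper_force: 55.0
```

Emit:
{"method": "jog_arm", "body": {
  "rows": [
    [[0,0,0.006],[0,0,0]],
    [[0,0,0.012],[0,0,0]],
    [[0,0,0.018],[0,0,0]],
    [[0,0,0.018],[0,0,0]],
    [[0,0,0.018],[0,0,0]]
  ]
}}

```text
t: 13.2
tool_pos: [0.5565, -0.1682, 0.0139]
orientation: [-0.148, -3.138, -0.0]
force: [0.2, 1.4, -2.0]
opening: 0.0194
gripper_force: 55.0
```

Emit:
{"method": "jog_arm", "body": {
  "rows": [
    [[0,0,0.004],[0,0,0]],
    [[0,0,0.006],[0,0,0]],
    [[0,0,0.006],[0,0,0]]
  ]
}}

```text
t: 13.5
tool_pos: [0.5566, -0.1683, 0.0128]
orientation: [0.148, 3.138, -0.0]
force: [-0.6, -0.0, -2.1]
opening: 0.0196
gripper_force: 55.0
```

Emit:
{"method": "jog_arm", "body": {
  "rows": [
    [[0,0,0],[0,0,0]],
    [[0,0,0],[0,0,0]],
    [[0,0,0],[0,0,0]],
    [[0,0,0],[0,0,0]],
    [[0,0,0],[0,0,0]]
  ],
  "hand": -1
}}

```text
t: 14.0
tool_pos: [0.5566, -0.1683, 0.0129]
orientation: [0.148, 3.138, -0.0]
force: [0.1, 0.9, -0.3]
opening: 0.055
gripper_force: 0.0
```

Emit:
{"method": "jog_arm", "body": {
  "rows": [
    [[0,0,0],[0,0,0]],
    [[0,0,0],[0,0,0]],
    [[0,0,0],[0,0,0]],
    [[0,0,0],[0,0,0]],
    [[0,0,0],[0,0,0]]
  ]
}}

```text
t: 14.5
tool_pos: [0.5566, -0.1683, 0.0128]
orientation: [0.148, 3.138, -0.0]
force: [0.3, -0.4, -1.6]
opening: 0.0919
gripper_force: 0.0
```

Emit:
{"method": "jog_arm", "body": {
  "rows": [
    [[0,0,-0.1],[0,0,0]],
    [[0,0,-0.25],[0,0,0]],
    [[0,0,-0.45],[0,0,0]],
    [[0,0,-0.65],[0,0,0]],
    [[0,0,-0.8],[0,0,0]]
  ]
}}

```text
t: 15.0
tool_pos: [0.5572, -0.1685, 0.1758]
orientation: [0.148, 3.136, -0.001]
force: [-0.2, -0.0, -0.3]
opening: 0.0929
gripper_force: 0.0
```

Emit:
{"method": "jog_arm", "body": {
  "rows": [
    [[0,0,-0.2],[0,0,0]],
    [[0,0,-0.2],[0,0,0]],
    [[0,0,-0.2],[0,0,0]]
  ]
}}

```text
t: 15.3
tool_pos: [0.5574, -0.1686, 0.2142]
orientation: [0.148, 3.135, -0.002]
force: [-0.1, 0.0, -0.6]
opening: 0.0931
gripper_force: 0.0
```

```bash
python3 - <<'E'
from h import *
c=cam("wrist"); b=cam("side")
im=np.hstack([cv2.resize(c["frame"],(400,300)),cv2.resize(b["frame"][180:390,240:520],(400,300),interpolation=cv2.INTER_CUBIC)])
jar=cv2.resize(b["frame"][180:260,265:345],(300,300),interpolation=cv2.INTER_CUBIC)
a=cam("scene"); top=cv2.resize(a["frame"][235:315,325:405],(300,300),interpolation=cv2.INTER_CUBIC)
im=np.vstack([im,np.hstack([jar,top,np.zeros((300,200,3),np.uint8)])])
cv2.imwrite("pics/end.png",im[:,:,::-1])
E
```

```text
(no output)
```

View pics/end.png

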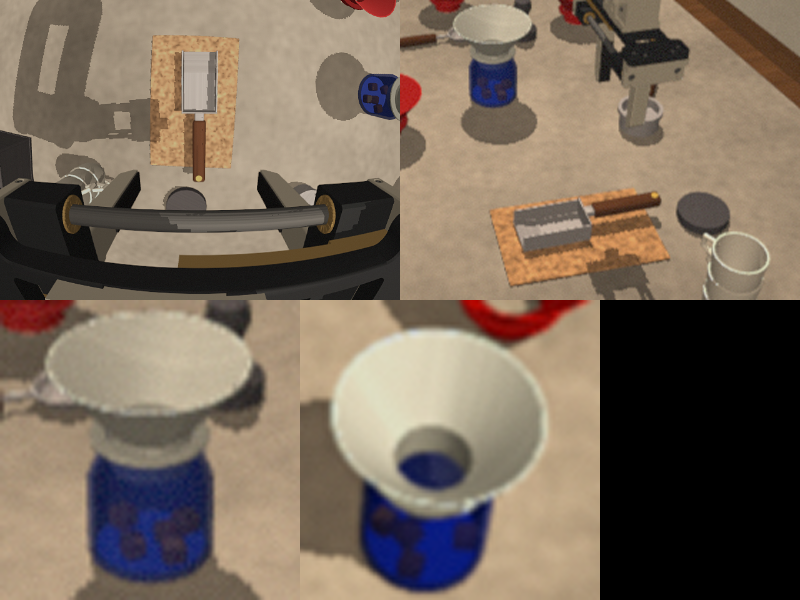

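The scoop lies flat and empty on the mat, centred near (200,80) in the wrist view. The funnel is seated, and lumps show on the jar floor around (150,530). Before handing in I'll check that no amber is left outside the jar.

```bash
python3 - <<'E'
from h import *
for n in ("side","scene"):
    c=cam(n); m=mask(c,(9,165,120),(22,255,255),(0,0,640,480)); s=cv2.connectedComponentsWithStats(cv2.morphologyEx(m,cv2.MORPH_OPEN,np.ones((2,2))))[2][1:]
    print(n,s[(s[:,4]>8)].tolist()[:25])
b=cam("side"); r=mask(b,(125,60,20),(179,255,140),(280,215,328,258)); print(cv2.connectedComponentsWithStats(r)[2][1:].tolist())
E
```

```text
side [[162, 203, 51, 27, 1024], [176, 229, 30, 17, 212], [417, 316, 4, 3, 10]]
scene [[34, 73, 44, 28, 323], [196, 205, 91, 73, 1981], [458, 225, 20, 25, 277], [442, 236, 12, 7, 52], [443, 250, 14, 6, 46], [0, 333, 226, 147, 17840]]
[[320, 229, 1, 1, 1], [294, 234, 7, 7, 24], [307, 235, 11, 15, 83], [289, 241, 1, 2, 2], [298, 242, 6, 7, 22], [290, 249, 2, 2, 2], [296, 253, 1, 1, 1]]
```

```bash
python3 -c "
from plant import robot
print(robot.close_job())"
```

```text
the job is handed in; nothing more can be done
None
```

I tipped the lumps through the funnel into the cobalt jar, laid the scoop back empty and flat on its mat, and handed the job in; I could make out only four lumps in the jar, but found no amber in the pan, the funnel or on the counter, so I take all five to be inside (no verdict was returned).

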